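Hang the reed plate on the carousel's empty arm

ROBOT

A 6-joint arm with a two-finger parallel gripper is mounted at the origin on the work surface. World frame = base frame: x ahead of the robot, y to its left, z up, the work surface at z = 0. Lengths are in m, angles in rad, forces in N, time in s.
With the tool pointing down it reaches from about 0.375 to 0.925 m from the base axis. Payload 5.7 kg.
Tool frame: the origin (TCP) lies between the finger pads; the fingertips stand ctrl.finger_overhang ahead of it and the grasp point (between the pads) lies 3 mm ahead of it (ctrl.finger_overhang is the distance from the TCP to the fingertips, in m); z points along the fingers, y is the line along which they close (so a half turn about z gives the same grasp; the last joint's range is limited). The gripper opens to 85 mm and grips with 20 to 120 N. Pads are 22 mm wide; open, the fingers measure 114 mm over their backs; the gripper's body (76 mm by 85 mm) begins 54 mm behind the grasp point. The pads swing forward as they close: fully open they stand 13 mm farther back than shut.
Start: joints at [-1.24, 0.359, 1.51, -0, 1.272, -0.115], TCP at [0.259, -0.541, 0.253] pointing down, gripper open.
Joint ranges: [-2.97, 2.97], [-1.01, 2.36], [0.21, 2.38], [-0.96, 4.11], [0.2, 2.71], [-2.98, 2.98]. Speed limits (rad/s): [2.39, 2.39, 3.14, 3.14, 3.14, 3.14].

INTERFACE

Orientations are given as a rotation vector (axis times angle).
In Python, from bench import ctrl gives the robot as it stands.
- The arm moves only by the shell command python3 -m crank 'ROWS' [FORCE]. ROWS is JSON, a list of rows, each an object of numbers: "rx", "ry", "rz": the turn, a rotation vector about the tool's x, y, z in degrees; "x", "y", "z": the shift along the tool's x, y, z in m; "grip": the opening in per cent of the stroke, from 0 (shut) to 100 (fully open). In form: [{"rx": .., "ry": .., "rz": .., "x": .., "y": .., "z": .., "grip": ..}, ...]. A call has 1 to 8 rows; each row is the pose to reach, as a shift and turn from the pose commanded when the call began, along the tool's axes at that moment; what a row does not reach only later rows make up. A row lasts 1/12 s, in which the tool goes at most 41.7 mm and 7.16 degrees, less where a joint would pass 70% of its speed; a pose out of reach is approached as far as the arm can. A call with a gripper value outside its range is refused whole. The fingers move at their own pace and stop on an object; FORCE is the grip in N (left out, the last holds). Time passes only in rows, so rows that repeat a pose let the fingers close. It gives the time, the measured TCP pose, the force, the opening and the grip force at its end, in the units of the state.
- ctrl.get_obs(): the state, without advancing time (a new reading comes with each control period).
- ctrl.read_camera(name): name is "scene" or "top"; returns a dict with "pixels" (400x640x3 uint8, red, green, blue), "mtx" (3x3 intrinsics, pixels), "xyz" and "rotation" of the camera in the world. Camera axes: x right, y up, looking along -z (the intrinsics and any distortion apply to the point x, -y, -z); pixel columns grow to the right and rows downward; lengths in m; the calibration is good to about 2 mm. A picture is of the moment at which its call begins. There is no depth.
- ctrl.job_done(): hands the job in; it is judged then, once.
Trained networks look in the newest picture that a camera, given by its name, has taken for a name from the list of things; names that differ only in an ending like _2 or _b are one class to them, and where a whole thing is asked for, a point or a joint stands for the part that bears it (a point fixed in the world has none). Each returns a list of dicts, best first, with "confidence" (0 to 1); they miss things now and then, are a little off and sometimes report something else, mostly with a low value. They report only what shows in the picture. A call takes as long as a camera call. They do not tell look-alikes from the thing itself.
- ctrl.look_for(camera, name): "xyz" ([x, y, z] in m, in world coordinates, good to about 4 mm: the middle of the surface that is visible of it).
- ctrl.pinpoint(camera, name): "xyz" ([x, y, z] in m, in world coordinates, good to about 4 mm: a listed point, or the origin of a listed thing).
The state is a dict: "time": time; "qpos": joint angles; "qd": joint speeds; "joint_efforts": joint torques, N m; "eef_pos": TCP position; "tool_rot": TCP orientation; "ft_force": force on the tool from outside, world axes, zero at the start; "ft_torque": the same for the moment, N m; "gripper_width": finger opening in m; "finger_force": force on a finger pad.
Only numpy, scipy, OpenCV 4.12 (cv2) and the standard library are available. Lean on these libraries where they do the work, as an engineer would, in place of code of your own. Each camera call takes 0.05 s, during which the arm holds its last target. There are 200 camera calls.

TASK

First turn the plate carousel, with the reed plate still in its clip, until the empty arm points straight forward to the robot's edge of the desk. Then lift the reed plate in its hanger out of the spring clip, thread its eye over that arm and slide it gently inwards by feel until the crossbar drops fully into the notch, and let it hang there, upright and still, with the arm still pointing forward. The reeds are delicate: never press or knock the hanger hard against the carousel, and leave the comb, the cover, the burnisher and the tin where they are.

Things in the scene. Friction and masses are not known exactly. Their poses are not given: they have to be found in the camera images.
- carousel_base: fixed foot of the carousel: dark steel disc 130 mm across, 14 mm high, with an upright post. Origin: on the vertical turning axis at desk height. Its yaw is always 0, so its -x points forward to the robot's edge of the desk.
- hub (a point): centre of the hub's top on the turning axis, z 200 mm. Wooden hub disc 100 mm across, z 180 to 200, with four level arms at 90 degrees; three carry clamped brass reed plates in hangers like the loose one, 100 mm from the axis, z 52 to 240 mm; the fourth arm is empty and longer.
- carousel (a joint): turn of the carousel in rad, counter-clockwise from above positive. The empty arm points straight forward (-x) at 0 and again at 6.283; range -1 to 7.3, start between about 0.8 and 5.5. It stays where it is left; friction about 0.1 N m.
- peg_top (a point): centre of the top of the turning peg, an upright boxwood peg 14 mm across and 40 mm tall standing on the hub (z 200 to 240 mm), 35 mm from the axis, above the root of the empty arm; grip or push it to turn the carousel. It turns with the carousel.
- arm (a point): point on the empty arm, 80 mm from the turning axis, z 190 mm; -x points outwards along the arm. Turns with the carousel. Over the arm's fixed inner bar a dark steel sleeve 12 mm wide (underside z 178 mm) is clamped at an unmeasured setting, up to 12 mm further in or out than nominal, different every time.
- landing (a point): point on the arm 136.5 mm from the axis, z 196, turns with the carousel, always on the sleeve's outer flat. Sleeve at nominal, mm from the axis: inner flat 79.5 to 107.5, z 196; 60 degree flank down to 111; notch floor 111 to 118.5, z 190; upright wall; outer flat 118.5 to 151.5 (the end), z 196. A crossbar pushed inwards without feeling for the drop rides over the notch and up the flank.
- hanger: loose reed plate in its hanger, about 150 g. Origin: middle of the plate's lower edge; z up, x across its thickness. Brass plate 40 (y) x 3 (x) mm, z 0 to 96; steel clamp bar 40 x 10 mm, z 92 to 106; above it the eye (window), then a boxwood grip tab 24 (y) x 12 (x) mm, z 154 to 188.
- eye (a point): on the hanger: middle of the underside of the eye's crossbar, 138 mm above the hanger's origin. Window 26 mm wide (y), 32 mm high (z 106 to 138); crossbar 36 (y) x 5 (x) x 16 mm. The arm passes through along the hanger's x, either way round. Seated in the notch it is level with arm; on the flats 6 mm higher.
- tab (a point): on the hanger: centre of the top of the grip tab, 188 mm above the hanger's origin, 50 mm above eye.
- clip: fixed spring clip of blued steel: base 70 (x) x 60 (y) x 8 mm with two upright jaws 34 mm wide reaching to z 48 mm. Origin: under the middle of its base. The plate's lower edge stands on the base (z 8 mm) between the jaws, its thickness along the clip's x; the sprung jaw presses with about 2.5 N, so the plate pulls out straight up against a few newtons.
- comb: bystander: boxwood comb 104 x 28 x 7 mm lying on the desk; origin under its middle
- cover: bystander: chrome harmonica cover 102 x 28 x 12 mm lying on the desk; origin under its middle
- burnisher: bystander: steel burnisher with a rosewood handle, 155 mm long, 18 mm thick, lying on the desk; origin under the handle's front end
- tin: bystander: squat tin of reed shims 62 mm across, 24 mm high; origin under its middle
There are look-alikes about, which are no part of the job. Leave any green or pink look-alike of the clip alone.

How it is judged:
By the outcome, as a careful person would: the job done as asked, in the order asked, and still so for the second after the job is handed in, with the robot touching nothing.
It also fails if it takes over 72 s, if anything falls off the work surface, if the arm or the gripper's body presses on something with over 40 N, if the wrist force passes 120 N, or if a joint passes its speed limit or range.

## Working session

There is one attempt and no reset: what is moved stays moved. The work goes in short steps, Python scripts to look and compute and a shell command to move; the robot and the scene stay as the last step left them, time stands still between calls to the robot, and variables do not carry over. Pictures are saved under pics/ and viewed, at most 10 in all, crops included, and the job is handed in when it is done.

```bash
mkdir -p pics
cat > h.py <<'E'
import numpy as np, cv2
from scipy.spatial.transform import Rotation as R
from bench import ctrl
def snap(cam,fn):
    d=ctrl.read_camera(cam); cv2.imwrite('pics/'+fn,d['pixels'][:,:,::-1]); return d
def proj(d,p):
    Rm=np.array(d['rotation']); 
    if Rm.shape!=(3,3): Rm=R.from_rotvec(Rm.ravel()).as_matrix()
    c=Rm.T@(np.array(p)-np.array(d['xyz'])); c=np.array([c[0],-c[1],-c[2]])
    u=np.array(d['mtx'])@c; return (u[:2]/u[2]).round(0).tolist()
def r(v): return np.round(v,4).tolist()
E
python3 - <<'E'
from h import *
o=ctrl.get_obs(); print({k:(r(v)) for k,v in o.items()}, ctrl.finger_overhang)
for cam in ('scene','top'):
    d=snap(cam,cam+'0.png'); print(cam,r(d['xyz']),d['mtx'],d.keys())
    for n in ['carousel_base','hub','peg_top','arm','landing','hanger','eye','tab','clip','comb','cover','burnisher','tin']:
        for x in ctrl.pinpoint(cam,n): print(n,r(x['xyz']),round(x['confidence'],2),proj(d,x['xyz']))
E
```

```text
{'time': 0.0, 'qpos': [-1.2401, 0.3595, 1.5115, -0.0, 1.2725, -0.1151], 'qd': [0.0004, -0.002, 0.0029, 0.0001, -0.0015, 0.0014], 'joint_efforts': [0.0012, -52.7608, -27.8621, -0.0, 0.0131, -0.0], 'eef_pos': [0.2585, -0.5408, 0.2524], 'tool_rot': [-3.0621, -0.6941, 0.0003], 'ft_force': [-0.3333, -0.1101, -0.3567], 'ft_torque': [-0.0095, -0.0087, 0.0242], 'finger_force': 0.0, 'gripper_width': 0.0851} 0.022
scene [1.1198, -0.394, 0.8279] [[388.74702261   0.         325.4050799 ]
 [  0.         388.74702261 204.66969869]
 [  0.           0.           1.        ]] dict_keys(['pixels', 'mtx', 'xyz', 'rotation'])
carousel_base [0.6156, -0.1179, 0.0016] 0.75 [288.0, 273.0]
carousel_base [0.6038, 0.1547, 0.1946] 0.28 [371.0, 170.0]
hub [0.6131, -0.1217, 0.2019] 0.79 [280.0, 220.0]
peg_top [0.6409, -0.139, 0.2376] 0.96 [279.0, 220.0]
arm [0.6789, -0.1686, 0.1912] 0.77 [279.0, 253.0]
landing [0.7241, -0.2072, 0.1954] 0.94 [275.0, 276.0]
hanger [0.6032, 0.1469, 0.0081] 0.88 [363.0, 221.0]
eye [0.6028, 0.1502, 0.1496] 0.61 [368.0, 184.0]
tab [0.6074, 0.1549, 0.1989] 0.77 [372.0, 169.0]
clip [0.60
[... 836 characters left out ...]
, -0.2062, 0.1942] 0.79 [410.0, 139.0]
hanger [0.6056, 0.1495, 0.0064] 0.53 [275.0, 188.0]
eye [0.6018, 0.1509, 0.1432] 0.53 [269.0, 185.0]
clip [0.519, 0.261, 0.0008] 0.78 [236.0, 217.0]
clip [0.7299, 0.1249, 0.0029] 0.74 [285.0, 146.0]
clip [0.4667, 0.1394, -0.0025] 0.72 [277.0, 236.0]
clip [0.6047, 0.1454, -0.0005] 0.68 [277.0, 188.0]
clip [0.6757, -0.1662, 0.1908] 0.18 [394.0, 157.0]
comb [0.5987, -0.0068, 0.0022] 0.52 [329.0, 192.0]
comb [0.6168, -0.1156, 0.1973] 0.22 [373.0, 180.0]
cover [0.4437, -0.0148, 0.0007] 0.63 [330.0, 245.0]
burnisher [0.5188, -0.3834, 0.0025] 0.53 [459.0, 223.0]
tin [0.495, 0.3885, -0.0044] 0.77 [192.0, 224.0]
tin [0.5981, -0.0061, -0.0014] 0.69 [329.0, 192.0]
```

View pics/scene0.png

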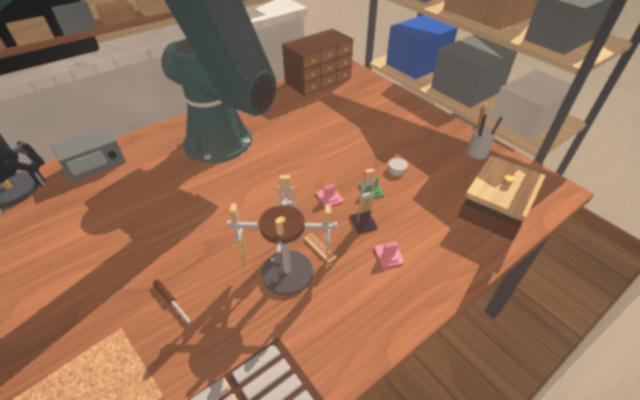

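View pics/top0.png

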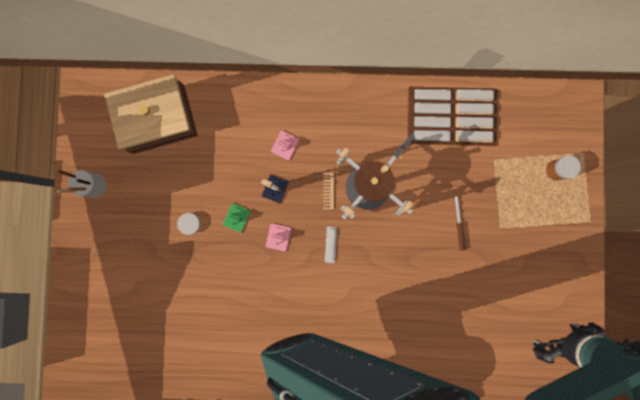

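Run:
```python
import cv2
a=cv2.imread('pics/scene0.png')[140:290,300:450]; b=cv2.imread('pics/top0.png')[115:265,205:355]
cv2.imwrite('pics/crop0.png',cv2.resize(cv2.hconcat([a,b]),(800,400),interpolation=3))
```

```text
(no output)
```

View pics/crop0.png

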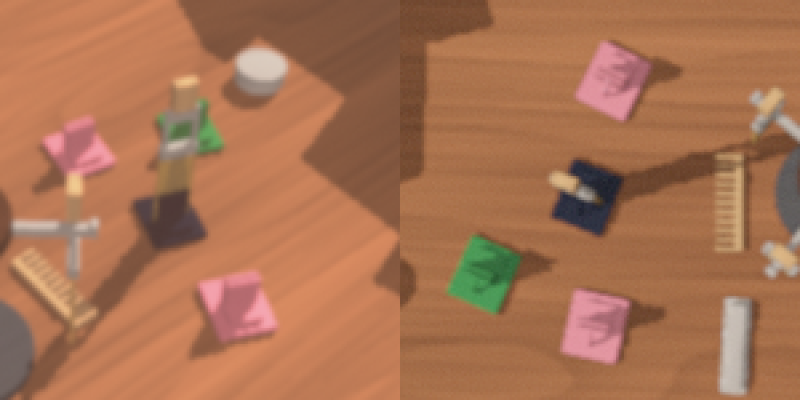

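The only dark blued clip is at scene (363,223) / top (275,188), and it holds the loose hanger. The pink clips at scene (330,198) and (388,256) and the green one at (370,190) are empty look-alikes, which the crop confirms. The empty arm points to top (410,139), about −39°, so the shortest turn is about 141° clockwise.

```bash
cat >> h.py <<'E'
def to(x=None,y=None,z=None,yaw=None):
    o=ctrl.get_obs(); p=np.array(o['eef_pos']); M=R.from_rotvec(o['tool_rot']).as_matrix()
    cy=np.degrees(np.arctan2(M[1,0],M[0,0])); t=np.array([p[i] if v is None else v for i,v in enumerate((x,y,z))])
    print('pos',r(p),'yaw',round(cy,1),'tilt',r(M[:,2]),'F',r(o['ft_force']),'T',r(o['ft_torque']),'w',r(o['gripper_width']),'ff',round(float(o['finger_force']),1),'t',round(float(o['time']),2),'q',r(o['qpos']))
    print('delta',r(M.T@(t-p)),'rz', None if yaw is None else round(-(((yaw-cy)+180)%360-180),1))
E
python3 -m crank '[{"z":-0.06,"rz":-7,"grip":45},{"z":-0.06,"rz":-14,"grip":45},{"z":-0.06,"rz":-21,"x":0.04,"y":-0.015,"grip":45},{"z":-0.06,"rz":-28,"x":0.08,"y":-0.03,"grip":45},{"z":-0.06,"rz":-35,"x":0.118,"y":-0.045,"grip":45},{"z":-0.06,"rz":-42,"x":0.156,"y":-0.06,"grip":45},{"z":-0.06,"rz":-49,"x":0.194,"y":-0.074,"grip":45},{"z":-0.06,"rz":-56,"x":0.232,"y":-0.088,"grip":45}]' 20
python3 -c "
from h import *
to(.641,-.1403,.31,141)"
```

```text
pos [0.2587, -0.5413, 0.2533] yaw 25.5 tilt [-0.0001, 0.0001, -1.0] F [0.1442, -0.313, 0.4104] T [-0.0113, -0.0348, -0.0367] w 0.0854 ff 0.0 t 1.4 q [-1.2401, 0.3588, 1.5104, -0.0, 1.2725, -0.1151]
delta [0.5179, -0.197, -0.0567] rz -115.5$[0]: bad value
```

```bash
python3 -m crank '[{"rx":0,"ry":0,"rz":-7,"x":0,"y":0,"z":-0.06,"grip":45},{"rx":0,"ry":0,"rz":-14,"x":0,"y":0,"z":-0.06,"grip":45},{"rx":0,"ry":0,"rz":-21,"x":0.04,"y":-0.015,"z":-0.06,"grip":45},{"rx":0,"ry":0,"rz":-28,"x":0.08,"y":-0.03,"z":-0.06,"grip":45},{"rx":0,"ry":0,"rz":-35,"x":0.118,"y":-0.045,"z":-0.06,"grip":45},{"rx":0,"ry":0,"rz":-42,"x":0.156,"y":-0.06,"z":-0.06,"grip":45},{"rx":0,"ry":0,"rz":-49,"x":0.194,"y":-0.074,"z":-0.06,"grip":45},{"rx":0,"ry":0,"rz":-56,"x":0.232,"y":-0.088,"z":-0.06,"grip":45}]' 20
python3 -c "
from h import *
to(.641,-.1403,.31,141)"
```

```text
time: 2.07
eef_pos: [0.4311, -0.3603, 0.3135]
tool_rot: [2.373, 2.058, 0.0]
ft_force: [1.7, -0.3, 0.6]
gripper_width: 0.0385
finger_force: 0.0
pos [0.4311, -0.3603, 0.3135] yaw 81.9 tilt [0.0003, -0.0001, -1.0] F [1.6692, -0.3468, 0.601] T [-0.0091, -0.0249, 0.0303] w 0.0385 ff 0.0 t 2.07 q [-0.8191, 0.2542, 1.5108, 0.0001, 1.3763, -0.6773]
delta [0.2474, 0.1767, 0.0035] rz -59.1
```

```bash
python3 -m crank '[{"rx":0,"ry":0,"rz":-7,"x":0.031,"y":0.022,"z":0,"grip":45},{"rx":0,"ry":0,"rz":-14,"x":0.062,"y":0.044,"z":0,"grip":45},{"rx":0,"ry":0,"rz":-21,"x":0.093,"y":0.066,"z":0,"grip":45},{"rx":0,"ry":0,"rz":-28,"x":0.124,"y":0.088,"z":0,"grip":45},{"rx":0,"ry":0,"rz":-35,"x":0.155,"y":0.11,"z":0,"grip":45},{"rx":0,"ry":0,"rz":-42,"x":0.186,"y":0.132,"z":0,"grip":45},{"rx":0,"ry":0,"rz":-49,"x":0.217,"y":0.155,"z":0,"grip":45},{"rx":0,"ry":0,"rz":-56,"x":0.2474,"y":0.1767,"z":0.0035,"grip":45}]'
python3 -m crank '[{"rx":0,"ry":0,"rz":-3,"x":0,"y":0,"z":0.035,"grip":45},{"rx":0,"ry":0,"rz":-3,"x":0,"y":0,"z":0.035,"grip":45}]'
python3 - <<'E'
from h import *
to(.641,-.1403,.23,141)
d=snap('top','t1.png'); s=snap('scene','s1.png')
for n in ['peg_top','hub','arm','landing','tab','eye','hanger','clip']:
    for c in ('top','scene'):
        for x in ctrl.pinpoint(c,n)[:2]: print(c,n,r(x['xyz']),round(x['confidence'],2))
a=cv2.imread('pics/s1.png')[170:300,200:360]; cv2.imwrite('pics/s1c.png',cv2.resize(a,None,fx=4,fy=4,interpolation=2))
E
```

```text
time: 2.73
eef_pos: [0.6429, -0.1416, 0.3105]
tool_rot: [1.128, 2.93, 0.0]
ft_force: [0.3, 0.3, 0.1]
gripper_width: 0.0385
finger_force: 0.0
time: 2.9
eef_pos: [0.6398, -0.1404, 0.2693]
tool_rot: [-1.05, -2.952, -0.0]
ft_force: [-1.9, 0.2, -1.3]
gripper_width: 0.0382
finger_force: 0.0
pos [0.6398, -0.1404, 0.2693] yaw 140.9 tilt [-0.0076, 0.0027, -1.0] F [-1.8905, 0.2341, -1.3154] T [0.0053, 0.0799, 0.0145] w 0.0382 ff 0.0 t 2.9 q [-0.3214, 0.4296, 1.3561, 0.0002, 1.3641, -1.209]
delta [-0.0012, 0.0009, 0.0393] rz -0.1
top peg_top [0.6432, -0.1418, 0.2427] 0.68
top hub [0.6141, -0.1196, 0.2] 0.88
scene hub [0.615, -0.1195, 0.2009] 0.87
scene arm [0.6776, -0.1681, 0.1898] 0.9
scene landing [0.6019, -0.0054, 0.0035] 0.38
top tab [0.6046, 0.1491, 0.199] 0.45
scene tab [0.604, 0.155, 0.1935] 0.77
top eye [0.6045, 0.1519, 0.1464] 0.46
scene eye [0.6034, 0.1497, 0.1474] 0.72
scene eye [0.6032, -0.0057, 0.0051] 0.66
top hanger [0.6013, 0.1513, 0.0095] 0.5
scene hanger [0.6034, 0.1482, 0.0103] 0.88
scene hanger [0.6796, -0.1666, 0.1904] 0.27
top clip [0.6052, 0.1442, -0.0024] 0.79
top clip [0.7298, 0.1248, 0.0027] 0.74
scene clip [0.4612, 0.1356, 0.0012] 0.84
scene clip [0.7323, 0.1229, -0.0023] 0.76
```

View pics/s1c.png

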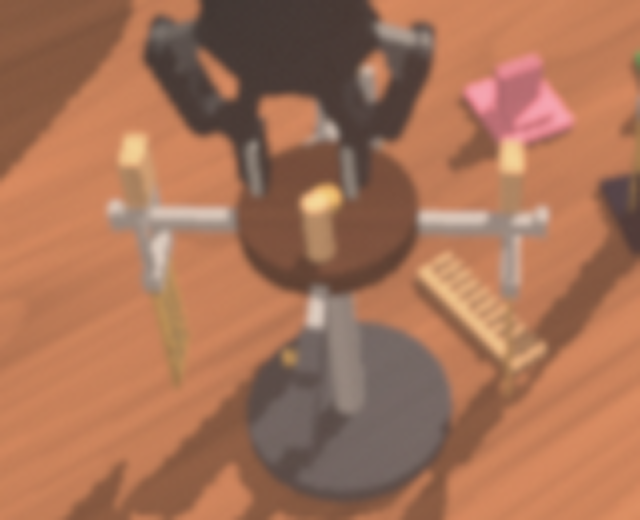

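The closeup shows the peg top at crop (322,200), between the two fingertips at (255,180) and (350,180). Next I descend and grip it.

```bash
python3 -m crank '[{"rx":0,"ry":0,"rz":0,"x":0,"y":0,"z":0.02,"grip":45},{"rx":0,"ry":0,"rz":0,"x":0,"y":0,"z":0.043,"grip":45},{"rx":0,"ry":0,"rz":0,"x":0,"y":0,"z":0.043,"grip":45},{"rx":0,"ry":0,"rz":0,"x":0,"y":0,"z":0.043,"grip":10},{"rx":0,"ry":0,"rz":0,"x":0,"y":0,"z":0.043,"grip":10},{"rx":0,"ry":0,"rz":0,"x":0,"y":0,"z":0.043,"grip":10},{"rx":0,"ry":0,"rz":0,"x":0,"y":0,"z":0.043,"grip":10}]' 20
python3 - <<'E'
from h import *
to(.641,-.1403,.23,141)
E
```

```text
time: 4.38
eef_pos: [0.642, -0.1427, 0.2326]
tool_rot: [1.06, 2.956, 0.002]
ft_force: [1.6, 3.5, -3.2]
gripper_width: 0.0135
finger_force: 21.2
pos [0.642, -0.1427, 0.2326] yaw 140.5 tilt [0.0016, 0.0007, -1.0] F [1.6432, 3.4645, -3.2207] T [0.4164, -0.2761, -0.0277] w 0.0135 ff 21.2 t 4.38 q [-0.3243, 0.4577, 1.4028, 0.0013, 1.2798, -1.2068]
delta [0.0023, 0.0012, 0.0026] rz -0.5
```

```bash
python3 -m crank '[{"rx":0,"ry":0,"rz":6,"x":0.0002,"y":-0.0037,"z":0,"grip":10},{"rx":0,"ry":0,"rz":12,"x":0.0008,"y":-0.0073,"z":0,"grip":10},{"rx":0,"ry":0,"rz":18,"x":0.0017,"y":-0.0108,"z":0,"grip":10},{"rx":0,"ry":0,"rz":24,"x":0.003,"y":-0.0142,"z":0,"grip":10},{"rx":0,"ry":0,"rz":30,"x":0.0047,"y":-0.0175,"z":0,"grip":10},{"rx":0,"ry":0,"rz":36,"x":0.0067,"y":-0.0206,"z":0,"grip":10},{"rx":0,"ry":0,"rz":42,"x":0.009,"y":-0.0234,"z":0,"grip":10},{"rx":0,"ry":0,"rz":48,"x":0.0116,"y":-0.026,"z":0,"grip":10}]'
python3 - <<'E'
from h import *
to(.6146,-.119,.23,0)
E
```

```text
time: 5.05
eef_pos: [0.6157, -0.1547, 0.2326]
tool_rot: [-2.176, -2.264, -0.003]
ft_force: [-0.6, 6.0, -1.8]
gripper_width: 0.0131
finger_force: 21.4
pos [0.6157, -0.1547, 0.2326] yaw 92.3 tilt [0.0006, 0.002, -1.0] F [-0.5503, 5.9918, -1.8017] T [0.8938, -0.0466, 0.0509] w 0.0131 ff 21.4 t 5.05 q [-0.356, 0.4263, 1.4557, 0.0022, 1.2597, -0.3963]
delta [0.0357, 0.0003, 0.0027] rz 92.3
```

```bash
python3 -m crank '[{"rx":0,"ry":0,"rz":6,"x":0.0002,"y":-0.0037,"z":0,"grip":10},{"rx":0,"ry":0,"rz":12,"x":0.0008,"y":-0.0073,"z":0,"grip":10},{"rx":0,"ry":0,"rz":18,"x":0.0017,"y":-0.0108,"z":0,"grip":10},{"rx":0,"ry":0,"rz":24,"x":0.003,"y":-0.0142,"z":0,"grip":10},{"rx":0,"ry":0,"rz":30,"x":0.0047,"y":-0.0175,"z":0,"grip":10},{"rx":0,"ry":0,"rz":36,"x":0.0067,"y":-0.0206,"z":0,"grip":10},{"rx":0,"ry":0,"rz":42,"x":0.009,"y":-0.0234,"z":0,"grip":10},{"rx":0,"ry":0,"rz":48,"x":0.0116,"y":-0.026,"z":0,"grip":10}]'
python3 -m crank '[{"rx":0,"ry":0,"rz":6,"x":0.0002,"y":-0.0037,"z":0,"grip":10},{"rx":0,"ry":0,"rz":12,"x":0.0008,"y":-0.0073,"z":0,"grip":10},{"rx":0,"ry":0,"rz":18,"x":0.0017,"y":-0.0108,"z":0,"grip":10},{"rx":0,"ry":0,"rz":24,"x":0.003,"y":-0.0142,"z":0,"grip":10},{"rx":0,"ry":0,"rz":30,"x":0.0047,"y":-0.0175,"z":0,"grip":10},{"rx":0,"ry":0,"rz":36,"x":0.0067,"y":-0.0206,"z":0,"grip":10},{"rx":0,"ry":0,"rz":42,"x":0.009,"y":-0.0234,"z":0,"grip":10},{"rx":0,"ry":0,"rz":44,"x":0.0098,"y":-0.0243,"z":0,"grip":10}]'
python3 - <<'E'
from h import *
to(.6146-.035,-.119,.23,0)
d=snap('top','t2.png'); s=snap('scene','s2.png')
for n in ['peg_top','hub','arm','landing','carousel_base']:
    for c in ('top','scene'):
        for x in ctrl.pinpoint(c,n)[:1]: print(c,n,r(x['xyz']),round(x['confidence'],2))
E
```

```text
time: 5.72
eef_pos: [0.5896, -0.1446, 0.2326]
tool_rot: [-2.91, -1.184, -0.003]
ft_force: [1.2, 5.6, -2.8]
gripper_width: 0.0132
finger_force: 21.3
time: 6.38
eef_pos: [0.5784, -0.1205, 0.2326]
tool_rot: [-3.141, -0.008, 0.002]
ft_force: [-2.6, 0.9, -0.6]
gripper_width: 0.0128
finger_force: 21.5
pos [0.5784, -0.1205, 0.2326] yaw 0.3 tilt [-0.001, 0.0006, -1.0] F [-2.6333, 0.9098, -0.6314] T [0.1211, 0.4112, 0.1741] w 0.0128 ff 21.5 t 6.38 q [-0.3223, 0.3653, 1.5552, 0.0002, 1.2222, 1.2436]
delta [0.0012, -0.0015, 0.0026] rz 0.3
top peg_top [0.5341, -0.1228, 0.193] 0.29
scene peg_top [0.5784, -0.1206, 0.2387] 0.71
top hub [0.4772, -0.1295, 0.195] 0.56
scene arm [0.5394, -0.1228, 0.1909] 0.79
top landing [0.4777, -0.1265, 0.197] 0.94
top carousel_base [0.6139, -0.1189, 0.0004] 0.66
scene carousel_base [0.6136, -0.117, 0.0003] 0.96
```

```bash
python3 -m crank '[{"rx":0,"ry":0,"rz":2.5,"x":0,"y":-0.0016,"z":0,"grip":10},{"rx":0,"ry":0,"rz":2.5,"x":0,"y":-0.0016,"z":0,"grip":10},{"rx":0,"ry":0,"rz":2.5,"x":0,"y":-0.0016,"z":0,"grip":45},{"rx":0,"ry":0,"rz":2.5,"x":0,"y":-0.0016,"z":0,"grip":45},{"rx":0,"ry":0,"rz":2.5,"x":0,"y":-0.0016,"z":0,"grip":45},{"rx":0,"ry":0,"rz":2.5,"x":0,"y":-0.0016,"z":-0.04,"grip":45},{"rx":0,"ry":0,"rz":2.5,"x":0,"y":-0.0016,"z":-0.08,"grip":45},{"rx":0,"ry":0,"rz":2.5,"x":0.0,"y":-0.041,"z":-0.08,"grip":45}]'
python3 -m crank '[{"rx":0,"ry":0,"rz":-5,"x":0.01,"y":-0.04,"z":0,"grip":80},{"rx":0,"ry":0,"rz":-12,"x":0.015,"y":-0.08,"z":0,"grip":80},{"rx":0,"ry":0,"rz":-19,"x":0.02,"y":-0.12,"z":0,"grip":80},{"rx":0,"ry":0,"rz":-26,"x":0.025,"y":-0.16,"z":0,"grip":80},{"rx":0,"ry":0,"rz":-33,"x":0.025,"y":-0.2,"z":0,"grip":80},{"rx":0,"ry":0,"rz":-40,"x":0.025,"y":-0.23,"z":0,"grip":80},{"rx":0,"ry":0,"rz":-47,"x":0.025,"y":-0.23,"z":0,"grip":80},{"rx":0,"ry":0,"rz":-54,"x":0.025,"y":-0.23,"z":0,"grip":80}]'
python3 - <<'E'
from h import *
to(.604,.151,.30,68)
for k in (1,2):
  d=snap('top',f't3.png'); s=snap('scene',f's3.png')
  for n in ['peg_top','hub','arm','landing','carousel_base','tab','eye']:
    for c in ('top','scene'):
        for x in ctrl.pinpoint(c,n)[:1]: print(c,n,r(x['xyz']),round(x['confidence'],2),proj(d if c=='top' else s,x['xyz']))
a=cv2.imread('pics/t3.png')[130:280,240:440]; cv2.imwrite('pics/t3c.png',cv2.resize(a,(800,600),interpolation=2))
E
```

```text
time: 7.65
eef_pos: [0.5842, -0.0869, 0.3199]
tool_rot: [3.133, -0.06, 0.023]
ft_force: [3.4, 0.6, 1.6]
gripper_width: 0.0385
finger_force: 0.0
time: 8.32
eef_pos: [0.6121, 0.151, 0.3119]
tool_rot: [2.816, 1.392, 0.002]
ft_force: [0.1, -0.4, 1.0]
gripper_width: 0.0684
finger_force: 0.0
pos [0.6121, 0.151, 0.3119] yaw 52.6 tilt [0.0011, 0.0002, -1.0] F [0.0903, -0.3892, 1.0168] T [-0.006, -0.0038, -0.0135] w 0.0684 ff 0.0 t 8.32 q [0.1323, 0.3587, 1.3631, 0.0001, 1.4187, 0.7846]
delta [-0.005, -0.0065, 0.0119] rz -15.4
top peg_top [0.5806, -0.1202, 0.2417] 0.97 [377.0, 193.0]
scene peg_top [0.5799, -0.1171, 0.2369] 0.74 [272.0, 199.0]
top hub [0.6134, -0.115, 0.2019] 0.91 [373.0, 181.0]
scene hub [0.6106, -0.1235, 0.198] 0.61 [279.0, 221.0]
top arm [0.5348, -0.1203, 0.1914] 0.94 [374.0, 213.0]
scene arm [0.5373, -0.1231, 0.1904] 0.67 [262.0, 204.0]
top landing [0.478, -0.124, 0.1924] 0.95 [375.0, 236.0]
scene landing [0.4785, -0.1243, 0.1963] 0.67 [248.0, 189.0]
top carousel_base [0.6156, -0.1174, 0.0012] 0.85 [367.0, 187.0]
scene carousel_base [0.6153, -0.1138, 0.0011] 0.91 [289.0, 2
[... 261 characters left out ...]
78 [378.0, 193.0]
scene peg_top [0.58, -0.1201, 0.2388] 0.55 [271.0, 199.0]
top hub [0.613, -0.1151, 0.1992] 0.67 [373.0, 181.0]
scene hub [0.6119, -0.1196, 0.1991] 0.84 [281.0, 220.0]
scene arm [0.538, -0.1191, 0.19] 0.62 [263.0, 204.0]
top landing [0.476, -0.1231, 0.1952] 0.55 [375.0, 236.0]
scene landing [0.4782, -0.1197, 0.1964] 0.61 [250.0, 188.0]
top carousel_base [0.6158, -0.1186, 0.0] 0.97 [368.0, 187.0]
scene carousel_base [0.6157, -0.1156, 0.0019] 0.94 [289.0, 272.0]
top tab [0.5825, -0.1199, 0.2422] 0.16 [377.0, 192.0]
scene tab [0.6058, 0.1529, 0.1935] 0.63 [371.0, 171.0]
top eye [0.5984, -0.0054, -0.0004] 0.61 [329.0, 192.0]
scene eye [0.6021, 0.1513, 0.1468] 0.59 [368.0, 184.0]
```

View pics/t3c.png

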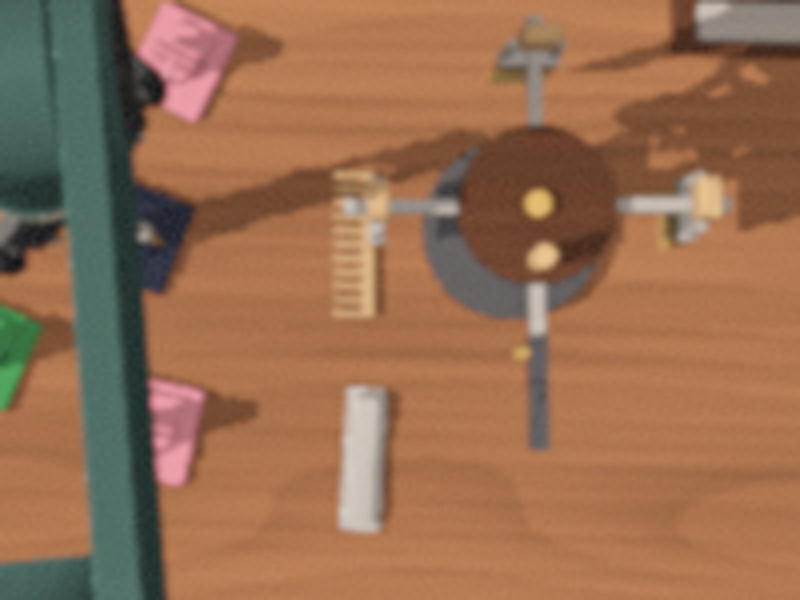

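The top crop shows the empty arm pointing straight down the image, from (537,290) to (539,445), and the side arms are level. I'll measure the angle and the hanger's yaw by pixels.

```bash
cat >> h.py <<'E'
def unproj(d,uv,z):
    Rm=np.array(d['rotation']); 
    if Rm.shape!=(3,3): Rm=R.from_rotvec(Rm.ravel()).as_matrix()
    k=np.linalg.inv(np.array(d['mtx']))@np.array([uv[0],uv[1],1.]); v=Rm@np.array([k[0],-k[1],-k[2]])
    c=np.array(d['xyz']); return c+v*(z-c[2])/v[2]
E
python3 - <<'E'
from h import *
d=ctrl.read_camera('top'); im=d['pixels'].astype(int)
# sleeve: dark gray, low saturation
P=[]
for row in range(216,240):
    seg=im[row,365:384]; g=(130-seg[:,0]).clip(0)*1.0   # red channel low vs wood
    c=(g*np.arange(365,384)).sum()/max(g.sum(),1); P.append(unproj(d,(c,row),.196)[:2])
    if row%6==0: print(row,round(c,2),r(P[-1]), seg[:,0].tolist())
P=np.array(P); k=np.polyfit(P[:,0],P[:,1],1); print('slope deg',np.degrees(np.arctan(k[0])),'y at axis',np.polyval(k,.6146), 'y at .5',np.polyval(k,.5))
# side arms: bright gray rows
for cols in (range(338,350),range(397,408)):
    for c in list(cols)[::4]:
        seg=im[172:192,c]; s=(90-(seg[:,0]-seg[:,2])).clip(0)
        print(c,round((s*np.arange(172,192)).sum()/s.sum(),2))
# hanger yaw from first top picture
t=cv2.imread('pics/top0.png')[:,:,::-1].astype(int); roi=t[165:210,255:300]
m=((roi[:,:,2]>roi[:,:,0]-5)&(roi.sum(2)<210)).astype(np.uint8)
m=cv2.morphologyEx(m,cv2.MORPH_CLOSE,np.ones((5,5)))
cn=max(cv2.findContours(m,0,1)[0],key=cv2.contourArea); b=cv2.minAreaRect(cn); print('clip rect',b,[r(unproj(d,(q[0]+255,q[1]+165),.008)[:2]) for q in cv2.boxPoints(b)], m.sum())
cv2.imwrite('pics/m.png',cv2.resize(np.vstack([m*255]),None,fx=8,fy=8,interpolation=0))
E
```

```text
216 374.1 [0.5263, -0.1196] [171, 169, 170, 172, 174, 174, 159, 128, 98, 95, 101, 121, 158, 174, 177, 174, 175, 176, 177]
222 373.99 [0.5114, -0.1196] [181, 182, 180, 180, 182, 178, 154, 123, 102, 99, 99, 125, 164, 179, 180, 179, 180, 180, 179]
228 374.39 [0.4966, -0.121] [175, 174, 177, 177, 176, 176, 158, 132, 105, 92, 90, 114, 155, 176, 178, 177, 176, 175, 178]
234 374.3 [0.4817, -0.121] [177, 175, 175, 175, 174, 175, 160, 131, 106, 98, 99, 119, 150, 174, 177, 180, 180, 178, 179]
slope deg 1.7601022311797685 y at axis -0.1168559195178852 y at .5 -0.12037749111338857
338 179.72
342 179.72
346 184.66
397 178.92
401 179.01
405 179.42
clip rect ((19.91379165649414, 23.46551513671875), (18.75522804260254, 22.09774398803711), 21.801406860351562) [[0.5827, 0.1865], [0.6429, 0.1647], [0.624, 0.1136], [0.5639, 0.1355]] 344
```

```bash
python3 -m crank '[{"rx":0,"ry":0,"rz":-6,"x":-0.0035,"y":-0.0062,"z":0,"grip":70},{"rx":0,"ry":0,"rz":-12,"x":-0.0035,"y":-0.0062,"z":0.02,"grip":70},{"rx":0,"ry":0,"rz":-17.4,"x":-0.0035,"y":-0.0062,"z":0.045,"grip":70},{"rx":0,"ry":0,"rz":-17.4,"x":-0.0035,"y":-0.0062,"z":0.07,"grip":70},{"rx":0,"ry":0,"rz":-17.4,"x":-0.0035,"y":-0.0062,"z":0.07,"grip":70}]'
python3 - <<'E'
from h import *
to(.605,.152,.184,70)
s=snap('scene','s4.png')
p=ctrl.pinpoint('scene','tab'); print([(r(x['xyz']),round(x['confidence'],2),proj(s,x['xyz'])) for x in p[:2]])
cv2.imwrite('pics/s4c.png',cv2.resize(s['pixels'][120:250,300:440,::-1],None,fx=4,fy=4,interpolation=2))
E
```

```text
time: 10.38
eef_pos: [0.6014, 0.1493, 0.237]
tool_rot: [-2.579, -1.787, 0.012]
ft_force: [-1.6, -0.7, -0.3]
gripper_width: 0.0598
finger_force: 0.0
pos [0.6014, 0.1493, 0.237] yaw 69.4 tilt [-0.0086, -0.0011, -1.0] F [-1.5739, -0.6559, -0.2641] T [0.0144, 0.0694, -0.0119] w 0.0598 ff 0.0 t 10.38 q [0.1319, 0.4053, 1.4789, 0.0001, 1.2661, 0.4908]
delta [0.004, 0.0028, 0.053] rz -0.6
[([0.6037, 0.1566, 0.1944], 0.84, [371.0, 170.0]), ([0.6018, 0.1528, 0.1473], 0.42, [368.0, 184.0])]
```

View pics/s4c.png

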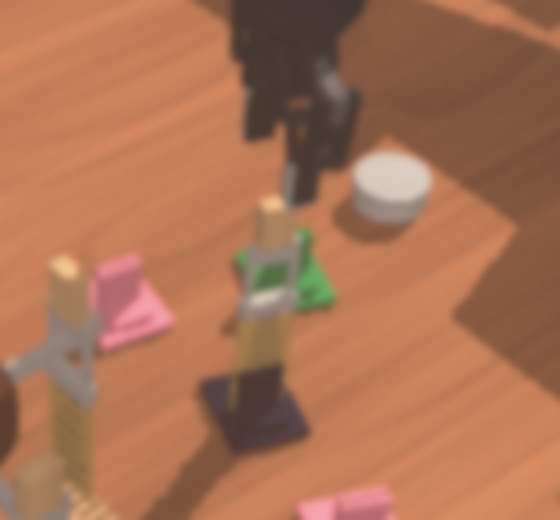

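```bash
python3 -m crank '[{"rx":0,"ry":0,"rz":0,"x":0,"y":0,"z":0,"grip":70},{"rx":0,"ry":0,"rz":0,"x":0,"y":0,"z":0,"grip":70},{"rx":0,"ry":0,"rz":0,"x":0,"y":0,"z":0,"grip":70}]'
python3 - <<'E'
from h import *
to(.6045,.1525,.184,70)
E
```

```text
time: 10.73
eef_pos: [0.6057, 0.1499, 0.2436]
tool_rot: [2.581, 1.788, 0.004]
ft_force: [0.2, 0.2, 0.5]
gripper_width: 0.0599
finger_force: 0.0
pos [0.6057, 0.1499, 0.2436] yaw 69.4 tilt [0.003, 0.0005, -1.0] F [0.2068, 0.1731, 0.5045] T [0.0282, -0.0441, 0.0091] w 0.0599 ff 0.0 t 10.73 q [0.132, 0.3999, 1.4703, 0.0001, 1.2684, 0.4909]
delta [0.0019, -0.0022, 0.0596] rz -0.6
```

```bash
python3 -m crank '[{"rx":0,"ry":0,"rz":-0.6,"x":0.002,"y":-0.002,"z":0.02,"grip":70},{"rx":0,"ry":0,"rz":-0.6,"x":0.002,"y":-0.002,"z":0.04,"grip":70},{"rx":0,"ry":0,"rz":-0.6,"x":0.002,"y":-0.002,"z":0.059,"grip":70},{"rx":0,"ry":0,"rz":-0.6,"x":0.002,"y":-0.002,"z":0.059,"grip":70},{"rx":0,"ry":0,"rz":-0.6,"x":0.002,"y":-0.002,"z":0.059,"grip":5},{"rx":0,"ry":0,"rz":-0.6,"x":0.002,"y":-0.002,"z":0.059,"grip":5},{"rx":0,"ry":0,"rz":-0.6,"x":0.002,"y":-0.002,"z":0.059,"grip":5},{"rx":0,"ry":0,"rz":-0.6,"x":0.002,"y":-0.002,"z":0.059,"grip":5}]' 40
python3 -m crank '[{"rx":0,"ry":0,"rz":0,"x":0,"y":0,"z":0,"grip":5},{"rx":0,"ry":0,"rz":0,"x":0,"y":0,"z":0,"grip":5}]'
python3 - <<'E'
from h import *
to(.6045,.1525,.184,70)
E
```

```text
time: 11.4
eef_pos: [0.6045, 0.1525, 0.1844]
tool_rot: [2.572, 1.802, 0.004]
ft_force: [-0.1, -0.5, 10.0]
gripper_width: 0.0116
finger_force: 19.9
time: 11.57
eef_pos: [0.6044, 0.1526, 0.1845]
tool_rot: [2.572, 1.802, 0.004]
ft_force: [-1.2, 0.5, 5.8]
gripper_width: 0.0114
finger_force: 40.1
pos [0.6044, 0.1526, 0.1845] yaw 70.0 tilt [0.0026, 0.0006, -1.0] F [-1.1874, 0.4982, 5.7703] T [0.0377, 0.2307, 0.0282] w 0.0114 ff 40.1 t 11.57 q [0.1364, 0.4559, 1.5371, 0.0002, 1.1459, 0.4846]
delta [-0.0, 0.0001, 0.0005] rz 0.0
```

```bash
python3 -m crank '[{"rx":0,"ry":0,"rz":0,"x":0,"y":0,"z":-0.008,"grip":5},{"rx":0,"ry":0,"rz":0,"x":0,"y":0,"z":-0.016,"grip":5},{"rx":0,"ry":0,"rz":0,"x":0,"y":0,"z":-0.024,"grip":5},{"rx":0,"ry":0,"rz":0,"x":0,"y":0,"z":-0.034,"grip":5},{"rx":0,"ry":0,"rz":0,"x":0,"y":0,"z":-0.046,"grip":5},{"rx":0,"ry":0,"rz":0,"x":0,"y":0,"z":-0.06,"grip":5},{"rx":0,"ry":0,"rz":0,"x":0,"y":0,"z":-0.08,"grip":5},{"rx":0,"ry":0,"rz":0,"x":0,"y":0,"z":-0.08,"grip":5}]'
python3 - <<'E'
from h import *
to(.42,-.1225,.2415,90)
s=snap('scene','s5.png')
for n in ('tab','eye','hanger'): print(n,[(r(x['xyz']),round(x['confidence'],2)) for x in ctrl.pinpoint('scene',n)[:2]])
E
```

```text
time: 12.23
eef_pos: [0.6052, 0.1529, 0.2676]
tool_rot: [2.571, 1.802, 0.009]
ft_force: [0.4, 0.6, -0.6]
gripper_width: 0.0116
finger_force: 39.6
pos [0.6052, 0.1529, 0.2676] yaw 70.0 tilt [0.0059, 0.0014, -1.0] F [0.4248, 0.5672, -0.6101] T [0.004, -0.0494, -0.007] w 0.0116 ff 39.6 t 12.23 q [0.1365, 0.3787, 1.4423, 0.0007, 1.3146, 0.4846]
delta [-0.3221, -0.0802, 0.0246] rz -20.0
tab [([0.6033, 0.1562, 0.2785], 0.59), ([0.4968, 0.3905, 0.0046], 0.36)]
eye [([0.6053, 0.1522, 0.2304], 0.83)]
hanger [([0.6038, 0.1475, 0.0894], 0.59)]
```

```bash
python3 -m crank '[{"rx":0,"ry":0,"rz":-3,"x":-0.02,"y":-0.02,"z":0,"grip":5},{"rx":0,"ry":0,"rz":-6,"x":-0.05,"y":-0.04,"z":0,"grip":5},{"rx":0,"ry":0,"rz":-9,"x":-0.085,"y":-0.06,"z":0,"grip":5},{"rx":0,"ry":0,"rz":-12,"x":-0.12,"y":-0.075,"z":0,"grip":5},{"rx":0,"ry":0,"rz":-15,"x":-0.155,"y":-0.087,"z":0,"grip":5},{"rx":0,"ry":0,"rz":-18,"x":-0.19,"y":-0.089,"z":0,"grip":5},{"rx":0,"ry":0,"rz":-21.5,"x":-0.22,"y":-0.089,"z":0,"grip":5},{"rx":0,"ry":0,"rz":-21.5,"x":-0.24,"y":-0.089,"z":0,"grip":5}]'
python3 -m crank '[{"rx":0,"ry":0,"rz":0,"x":0,"y":0,"z":0,"grip":5},{"rx":0,"ry":0,"rz":0,"x":0,"y":0,"z":0,"grip":5}]'
python3 - <<'E'
from h import *
to(.405,-.123,.2415,91.5)
E
```

```text
time: 13.1
eef_pos: [0.4353, -0.0444, 0.2618]
tool_rot: [-2.187, -2.252, 0.003]
ft_force: [0.3, -0.1, -1.1]
gripper_width: 0.0117
finger_force: 39.7
time: 13.27
eef_pos: [0.4369, -0.0433, 0.262]
tool_rot: [-2.193, -2.247, 0.001]
ft_force: [2.1, 0.8, -0.7]
gripper_width: 0.0116
finger_force: 39.7
pos [0.4369, -0.0433, 0.262] yaw 91.4 tilt [-0.0018, 0.0009, -1.0] F [2.1178, 0.7869, -0.7242] T [0.0044, 0.0108, 0.007] w 0.0116 ff 39.7 t 13.27 q [-0.2567, 0.1151, 1.8242, 0.0005, 1.2043, -0.281]
delta [-0.0789, -0.0337, 0.0205] rz -0.1
```

```bash
python3 -m crank '[{"rx":0,"ry":0,"rz":0,"x":0,"y":-0.015,"z":0.01,"grip":5},{"rx":0,"ry":0,"rz":0,"x":-0.01,"y":-0.034,"z":0.02,"grip":5},{"rx":0,"ry":0,"rz":0,"x":-0.03,"y":-0.034,"z":0.0205,"grip":5},{"rx":0,"ry":0,"rz":0,"x":-0.055,"y":-0.034,"z":0.0205,"grip":5},{"rx":0,"ry":0,"rz":0,"x":-0.079,"y":-0.034,"z":0.0205,"grip":5},{"rx":0,"ry":0,"rz":0,"x":-0.079,"y":-0.034,"z":0.0205,"grip":5},{"rx":0,"ry":0,"rz":0,"x":-0.079,"y":-0.034,"z":0.0205,"grip":5},{"rx":0,"ry":0,"rz":0,"x":-0.079,"y":-0.034,"z":0.0205,"grip":5}]'
python3 - <<'E'
from h import *
to(.45,-.1219,.2415,91.5)
for k in range(2):
  d=snap('top','t6.png');s=snap('scene','s6.png')
  for n in ('tab','eye','hanger','landing','arm'):
    for c in ('top','scene'):
        for x in ctrl.pinpoint(c,n)[:1]: print(c,n,r(x['xyz']),round(x['confidence'],2),proj(d if c=='top' else s,x['xyz']))
cv2.imwrite('pics/s6c.png',cv2.resize(s['pixels'][140:280,190:350,::-1],None,fx=4,fy=4,interpolation=2))
E
```

```text
time: 13.93
eef_pos: [0.4059, -0.1216, 0.2418]
tool_rot: [-2.19, -2.25, -0.0]
ft_force: [-1.2, 0.6, -1.6]
gripper_width: 0.0115
finger_force: 39.8
pos [0.4059, -0.1216, 0.2418] yaw 91.5 tilt [-0.0012, 0.0015, -1.0] F [-1.1626, 0.6144, -1.5684] T [0.0323, -0.0088, 0.0424] w 0.0115 ff 39.8 t 13.93 q [-0.4551, 0.1147, 1.8813, 0.0009, 1.1472, -0.4825]
delta [-0.0015, 0.0441, 0.0002] rz 0.0
scene tab [0.4073, -0.1183, 0.2511] 0.79 [232.0, 154.0]
scene eye [0.4053, -0.1236, 0.2042] 0.72 [233.0, 170.0]
scene hanger [0.4051, -0.1259, 0.069] 0.91 [240.0, 209.0]
top landing [0.4759, -0.1233, 0.1963] 0.85 [375.0, 236.0]
scene landing [0.4803, -0.1211, 0.1945] 0.66 [250.0, 189.0]
top arm [0.5345, -0.1201, 0.1905] 0.69 [374.0, 213.0]
scene arm [0.5373, -0.1203, 0.1877] 0.81 [263.0, 205.0]
scene tab [0.4077, -0.1201, 0.2502] 0.67 [231.0, 155.0]
scene eye [0.4054, -0.1248, 0.2052] 0.66 [232.0, 170.0]
scene hanger [0.4057, -0.1279, 0.0678] 0.92 [240.0, 209.0]
top landing [0.4767, -0.1215, 0.1964] 0.62 [374.0, 236.0]
scene landing [0.4825, -0.1258, 0.1973] 0.96 [248.0, 190.0]
top arm [0.5357, -0.1182, 0.1924] 0.79 [373.0, 212.0]
scene arm [0.5373, -0.1233, 0.1887] 0.73 [262.0, 205.0]
```

View pics/s6c.png

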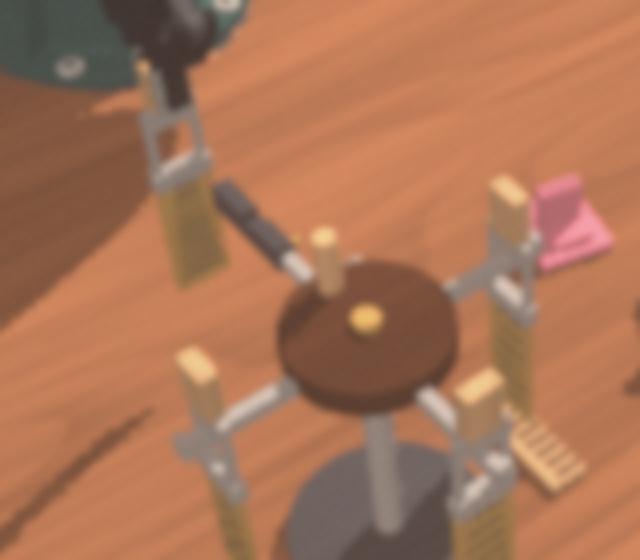

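The crop shows the eye (175,140) lined up with the sleeve end at (225,190), with the notch visible near (252,215). Next I thread it on.

```bash
python3 -m crank '[{"rx":0,"ry":0,"rz":0,"x":-0.0012,"y":0.01,"z":0,"grip":5},{"rx":0,"ry":0,"rz":0,"x":-0.0012,"y":0.02,"z":0,"grip":5},{"rx":0,"ry":0,"rz":0,"x":-0.0012,"y":0.03,"z":0,"grip":5},{"rx":0,"ry":0,"rz":0,"x":-0.0012,"y":0.04,"z":0,"grip":5},{"rx":0,"ry":0,"rz":0,"x":-0.0012,"y":0.046,"z":0,"grip":5},{"rx":0,"ry":0,"rz":0,"x":-0.0012,"y":0.052,"z":0,"grip":5},{"rx":0,"ry":0,"rz":0,"x":-0.0012,"y":0.057,"z":0,"grip":5},{"rx":0,"ry":0,"rz":0,"x":-0.0012,"y":0.062,"z":0,"grip":5}]'
python3 - <<'E'
from h import *
to(.478,-.1211,.2415,91.5)
s=snap('scene','s7.png')
cv2.imwrite('pics/s7c.png',cv2.resize(s['pixels'][140:240,200:320,::-1],None,fx=5,fy=5,interpolation=2))
E
```

```text
time: 15.8
eef_pos: [0.4685, -0.1221, 0.2422]
tool_rot: [-2.191, -2.251, 0.0]
ft_force: [0.5, -0.2, -0.8]
gripper_width: 0.0113
finger_force: 39.8
pos [0.4685, -0.1221, 0.2422] yaw 91.6 tilt [-0.0005, 0.0003, -1.0] F [0.4633, -0.2458, -0.7813] T [-0.0076, 0.021, -0.0164] w 0.0113 ff 39.8 t 15.8 q [-0.3978, 0.2037, 1.7669, 0.0001, 1.1716, -0.425]
delta [0.0007, 0.0096, 0.0006] rz 0.1
```

View pics/s7c.png

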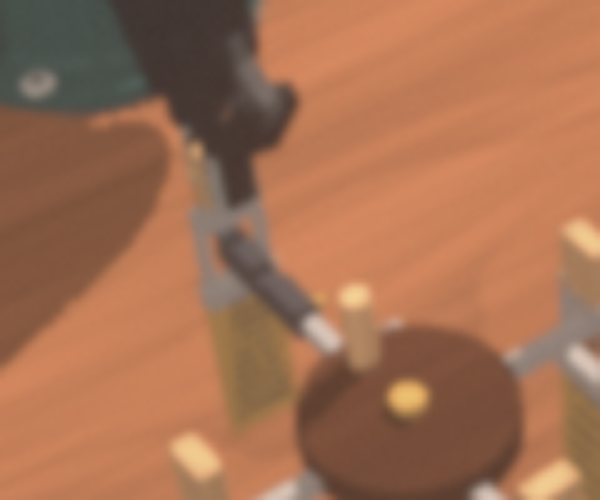

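The sleeve end at crop (235,245) shows inside the window, so it is threaded. Next I lower it gently onto the outer flat.

```bash
python3 -m crank '[{"rx":0,"ry":0,"rz":0,"x":0,"y":0.005,"z":0,"grip":5},{"rx":0,"ry":0,"rz":0,"x":0,"y":0.0095,"z":0,"grip":5},{"rx":0,"ry":0,"rz":0,"x":0,"y":0.0095,"z":0.002,"grip":5},{"rx":0,"ry":0,"rz":0,"x":0,"y":0.0095,"z":0.004,"grip":5},{"rx":0,"ry":0,"rz":0,"x":0,"y":0.0095,"z":0.004,"grip":5},{"rx":0,"ry":0,"rz":0,"x":0,"y":0.0095,"z":0.004,"grip":5}]' 25 | sed -n '2p;4p'
python3 -m crank '[{"rx":0,"ry":0,"rz":0,"x":0,"y":0,"z":0.0005,"grip":5},{"rx":0,"ry":0,"rz":0,"x":0,"y":0,"z":0.001,"grip":5},{"rx":0,"ry":0,"rz":0,"x":0,"y":0,"z":0.001,"grip":5}]'| sed -n '2p;4p'
python3 -m crank '[{"rx":0,"ry":0,"rz":0,"x":0,"y":0,"z":0.0005,"grip":5},{"rx":0,"ry":0,"rz":0,"x":0,"y":0,"z":0.001,"grip":5},{"rx":0,"ry":0,"rz":0,"x":0,"y":0,"z":0.001,"grip":5}]'| sed -n '2p;4p'
python3 -m crank '[{"rx":0,"ry":0,"rz":0,"x":0,"y":0,"z":0.0005,"grip":5},{"rx":0,"ry":0,"rz":0,"x":0,"y":0,"z":0.0005,"grip":5},{"rx":0,"ry":0,"rz":0,"x":0,"y":0,"z":0.0005,"grip":5}]'| sed -n '2p;4p'
```

```text
eef_pos: [0.477, -0.1219, 0.238]
ft_force: [0.4, 0.6, -1.8]
eef_pos: [0.4774, -0.122, 0.2373]
ft_force: [-1.0, 0.7, -0.9]
eef_pos: [0.4774, -0.122, 0.2362]
ft_force: [-0.2, 0.0, -1.4]
eef_pos: [0.4775, -0.122, 0.2358]
ft_force: [-0.0, -0.6, -0.8]
```

```bash
for i in 1; do :; done
python3 -m crank '[{"rx":0,"ry":0,"rz":0,"x":0,"y":0,"z":0.0006,"grip":5},{"rx":0,"ry":0,"rz":0,"x":0,"y":0,"z":0.0006,"grip":5},{"rx":0,"ry":0,"rz":0,"x":0,"y":0,"z":0.0006,"grip":5}]'| sed -n '2p;4p'
python3 -m crank '[{"rx":0,"ry":0,"rz":0,"x":0,"y":0,"z":0.0006,"grip":5},{"rx":0,"ry":0,"rz":0,"x":0,"y":0,"z":0.0006,"grip":5},{"rx":0,"ry":0,"rz":0,"x":0,"y":0,"z":0.0006,"grip":5}]'| sed -n '2p;4p'
python3 -m crank '[{"rx":0,"ry":0,"rz":0,"x":0,"y":0,"z":0.0005,"grip":5},{"rx":0,"ry":0,"rz":0,"x":0,"y":0,"z":0.0005,"grip":5},{"rx":0,"ry":0,"rz":0,"x":0,"y":0,"z":0.0005,"grip":5}]'| sed -n '2p;4p'
```

```text
eef_pos: [0.4775, -0.122, 0.2351]
ft_force: [0.2, 0.5, -1.6]
eef_pos: [0.4775, -0.122, 0.2346]
ft_force: [-0.0, 0.0, -1.7]
eef_pos: [0.4776, -0.122, 0.2344]
ft_force: [-1.0, -0.5, 3.8]
```

```bash
python3 -m crank '[{"rx":0,"ry":0,"rz":0,"x":0,"y":0.001,"z":-0.0001,"grip":5},{"rx":0,"ry":0,"rz":0,"x":0,"y":0.002,"z":-0.0001,"grip":5},{"rx":0,"ry":0,"rz":0,"x":0,"y":0.003,"z":-0.0001,"grip":5},{"rx":0,"ry":0,"rz":0,"x":0,"y":0.004,"z":-0.0001,"grip":5},{"rx":0,"ry":0,"rz":0,"x":0,"y":0.004,"z":-0.0001,"grip":5}]'| sed -n '2p;4p'
python3 -m crank '[{"rx":0,"ry":0,"rz":0,"x":0,"y":0.001,"z":0,"grip":5},{"rx":0,"ry":0,"rz":0,"x":0,"y":0.002,"z":0,"grip":5},{"rx":0,"ry":0,"rz":0,"x":0,"y":0.002,"z":0,"grip":5}]'| sed -n '2p;4p'
python3 -m crank '[{"rx":0,"ry":0,"rz":0,"x":0,"y":0.001,"z":0,"grip":5},{"rx":0,"ry":0,"rz":0,"x":0,"y":0.002,"z":0,"grip":5},{"rx":0,"ry":0,"rz":0,"x":0,"y":0.002,"z":0,"grip":5}]'| sed -n '2p;4p'
```

```text
eef_pos: [0.4813, -0.1219, 0.2344]
ft_force: [-2.3, -0.5, 5.2]
eef_pos: [0.4833, -0.1219, 0.2343]
ft_force: [-3.3, 0.3, 5.3]
eef_pos: [0.4853, -0.1218, 0.2343]
ft_force: [-2.8, -0.4, 6.0]
```

```bash
python3 -m crank '[{"rx":0,"ry":0,"rz":0,"x":0,"y":0.001,"z":-0.0002,"grip":5},{"rx":0,"ry":0,"rz":0,"x":0,"y":0.002,"z":-0.0002,"grip":5},{"rx":0,"ry":0,"rz":0,"x":0,"y":0.002,"z":-0.0002,"grip":5}]'| sed -n '2p;4p'
python3 -m crank '[{"rx":0,"ry":0,"rz":0,"x":0,"y":0.001,"z":0,"grip":5},{"rx":0,"ry":0,"rz":0,"x":0,"y":0.002,"z":0,"grip":5},{"rx":0,"ry":0,"rz":0,"x":0,"y":0.002,"z":0,"grip":5}]'| sed -n '2p;4p'
python3 -m crank '[{"rx":0,"ry":0,"rz":0,"x":0,"y":0.001,"z":0,"grip":5},{"rx":0,"ry":0,"rz":0,"x":0,"y":0.002,"z":0,"grip":5},{"rx":0,"ry":0,"rz":0,"x":0,"y":0.002,"z":0,"grip":5}]'| sed -n '2p;4p'
python3 -m crank '[{"rx":0,"ry":0,"rz":0,"x":0,"y":0.001,"z":0,"grip":5},{"rx":0,"ry":0,"rz":0,"x":0,"y":0.002,"z":0,"grip":5},{"rx":0,"ry":0,"rz":0,"x":0,"y":0.002,"z":0,"grip":5}]'| sed -n '2p;4p'
```

```text
eef_pos: [0.4878, -0.1218, 0.2344]
ft_force: [-1.1, -0.8, 3.5]
eef_pos: [0.4898, -0.1217, 0.2344]
ft_force: [-0.8, 1.0, 2.6]
eef_pos: [0.4918, -0.1216, 0.2344]
ft_force: [-1.8, 0.7, 1.7]
eef_pos: [0.4939, -0.1216, 0.2344]
ft_force: [-2.2, -0.2, 2.5]
```

```bash
python3 -m crank '[{"rx":0,"ry":0,"rz":0,"x":0,"y":0.0005,"z":0.0001,"grip":5},{"rx":0,"ry":0,"rz":0,"x":0,"y":0.001,"z":0.0001,"grip":5},{"rx":0,"ry":0,"rz":0,"x":0,"y":0.001,"z":0.0001,"grip":5}]'| sed -n '2p;4p'
python3 -m crank '[{"rx":0,"ry":0,"rz":0,"x":0,"y":0.0005,"z":0,"grip":5},{"rx":0,"ry":0,"rz":0,"x":0,"y":0.001,"z":0,"grip":5},{"rx":0,"ry":0,"rz":0,"x":0,"y":0.001,"z":0,"grip":5}]'| sed -n '2p;4p'
python3 -m crank '[{"rx":0,"ry":0,"rz":0,"x":0,"y":0.0005,"z":0,"grip":5},{"rx":0,"ry":0,"rz":0,"x":0,"y":0.001,"z":0,"grip":5},{"rx":0,"ry":0,"rz":0,"x":0,"y":0.001,"z":0,"grip":5}]'| sed -n '2p;4p'
python3 -m crank '[{"rx":0,"ry":0,"rz":0,"x":0,"y":0.0005,"z":0,"grip":5},{"rx":0,"ry":0,"rz":0,"x":0,"y":0.001,"z":0,"grip":5},{"rx":0,"ry":0,"rz":0,"x":0,"y":0.001,"z":0,"grip":5}]'| sed -n '2p;4p'
```

```text
eef_pos: [0.4945, -0.1215, 0.2343]
ft_force: [-3.7, -0.1, 4.5]
eef_pos: [0.4957, -0.1215, 0.2343]
ft_force: [-2.4, -0.1, 2.9]
eef_pos: [0.4969, -0.1215, 0.2342]
ft_force: [-1.6, 0.5, 0.9]
eef_pos: [0.498, -0.1214, 0.2341]
ft_force: [-0.5, 0.7, -1.7]
```

```bash
python3 -m crank '[{"rx":0,"ry":0,"rz":0,"x":0,"y":0.0006,"z":0,"grip":5},{"rx":0,"ry":0,"rz":0,"x":0,"y":0.0006,"z":0,"grip":5}]'| sed -n '2p;4p'
python3 -m crank '[{"rx":0,"ry":0,"rz":0,"x":0,"y":0,"z":0.0007,"grip":5},{"rx":0,"ry":0,"rz":0,"x":0,"y":0,"z":0.0013,"grip":5},{"rx":0,"ry":0,"rz":0,"x":0,"y":0,"z":0.0013,"grip":5}]'| sed -n '2p;4p'
```

```text
eef_pos: [0.4983, -0.1214, 0.2342]
ft_force: [0.8, -0.0, -1.8]
eef_pos: [0.498, -0.1214, 0.2328]
ft_force: [0.5, -0.6, -0.8]
```

Dropping freely, so I continue.

```bash
python3 -m crank '[{"rx":0,"ry":0,"rz":0,"x":0,"y":0,"z":0.0007,"grip":5},{"rx":0,"ry":0,"rz":0,"x":0,"y":0,"z":0.0014,"grip":5},{"rx":0,"ry":0,"rz":0,"x":0,"y":0,"z":0.0014,"grip":5}]'| sed -n '2p;4p'
python3 -m crank '[{"rx":0,"ry":0,"rz":0,"x":0,"y":0,"z":0.0007,"grip":5},{"rx":0,"ry":0,"rz":0,"x":0,"y":0,"z":0.0014,"grip":5},{"rx":0,"ry":0,"rz":0,"x":0,"y":0,"z":0.0014,"grip":5}]'| sed -n '2p;4p'
```

```text
eef_pos: [0.498, -0.1214, 0.2314]
ft_force: [-0.6, -0.2, -1.3]
eef_pos: [0.4981, -0.1214, 0.2301]
ft_force: [0.0, -0.7, -1.8]
```

```bash
python3 -m crank '[{"rx":0,"ry":0,"rz":0,"x":0,"y":0,"z":0.0005,"grip":5},{"rx":0,"ry":0,"rz":0,"x":0,"y":0,"z":0.0009,"grip":5},{"rx":0,"ry":0,"rz":0,"x":0,"y":0,"z":0.0009,"grip":5}]'| sed -n '2p;4p'
python3 -m crank '[{"rx":0,"ry":0,"rz":0,"x":0,"y":0,"z":0.0005,"grip":5},{"rx":0,"ry":0,"rz":0,"x":0,"y":0,"z":0.0005,"grip":5},{"rx":0,"ry":0,"rz":0,"x":0,"y":0,"z":0.0005,"grip":5}]'| sed -n '2p;4p'
```

```text
eef_pos: [0.4981, -0.1214, 0.2292]
ft_force: [-0.3, 0.7, -1.2]
eef_pos: [0.4981, -0.1214, 0.2288]
ft_force: [0.8, 0.5, -1.3]
```

```bash
python3 -m crank '[{"rx":0,"ry":0,"rz":0,"x":0,"y":0,"z":0.0004,"grip":5},{"rx":0,"ry":0,"rz":0,"x":0,"y":0,"z":0.0004,"grip":5},{"rx":0,"ry":0,"rz":0,"x":0,"y":0,"z":0.0004,"grip":5}]'| sed -n '2p;4p'
python3 -m crank '[{"rx":0,"ry":0,"rz":0,"x":0,"y":0,"z":0.0002,"grip":5},{"rx":0,"ry":0,"rz":0,"x":0,"y":0,"z":0.0002,"grip":5},{"rx":0,"ry":0,"rz":0,"x":0,"y":0,"z":0.0002,"grip":5}]'| sed -n '2p;4p'
python3 - <<'E'
from h import *
to()
for k in range(3):
  for c in ('top','scene'):
    d=ctrl.read_camera(c)
    print(c,[(n,r(x['xyz']),round(x['confidence'],2)) for n in ('peg_top','hub','landing','carousel_base','eye','tab') for x in ctrl.pinpoint(c,n)[:1]])
E
```

```text
eef_pos: [0.4982, -0.1214, 0.2285]
ft_force: [-0.2, 0.0, -0.8]
eef_pos: [0.4982, -0.1215, 0.2284]
ft_force: [-0.7, -0.3, 1.3]
pos [0.4982, -0.1215, 0.2284] yaw 91.5 tilt [0.0002, 0.0, -1.0] F [-0.7316, -0.346, 1.2505] T [0.0408, 0.1257, 0.0216] w 0.0115 ff 40.3 t 22.68 q [-0.374, 0.2597, 1.7276, 0.0001, 1.1542, -0.4009]
delta [0.0, 0.0, 0.0] rz None
top [('peg_top', [0.5799, -0.1208, 0.2417], 0.67), ('hub', [0.6159, -0.1199, 0.2029], 0.81), ('carousel_base', [0.617, -0.118, 0.0017], 0.95), ('tab', [0.4419, -0.013, -0.0001], 0.73)]
scene [('peg_top', [0.5789, -0.1183, 0.2383], 0.95), ('hub', [0.6128, -0.1203, 0.1985], 0.66), ('landing', [0.4814, -0.1236, 0.1969], 0.69), ('carousel_base', [0.6151, -0.117, 0.0018], 0.75), ('eye', [0.5, -0.1238, 0.1922], 0.92), ('tab', [0.5001, -0.1197, 0.2361], 0.92)]
top [('peg_top', [0.5799, -0.121, 0.2395], 0.8), ('hub', [0.6137, -0.1198, 0.2001], 0.86), ('carousel_base', [0.6189, -0.1178, 0.002], 0.82)]
scene [('peg_top', [0.5794, -0.1187, 0.2362], 0.75), ('hub', [0.6137, -0.1243, 0.1988], 0.78), ('landing', [0.4787, -0.125, 0.1952], 0.61), ('carousel_base', [0.615, -0.1178, 0.0008], 0.67), ('eye', [0.4926, -0.1253, 0.1911], 0.9), ('tab', [0.5005, -0.1208, 0.2388], 0.96)]
top [('peg_top', [0.5832, -0.1229, 0.2391], 0.9), ('hub', [0.6135, -0.1199, 0.1999], 0.62), ('carousel_base', [0.6158, -0.1177, 0.0016], 0.7)]
scene [('peg_top', [0.5801, -0.1195, 0.2371], 0.91), ('hub', [0.6119, -0.1226, 0.2033], 0.68), ('landing', [0.4802, -0.1227, 0.1968], 0.92), ('carousel_base', [0.6154, -0.1166, 0.0035], 0.7), ('eye', [0.4974, -0.1234, 0.193], 0.73), ('tab', [0.4979, -0.12, 0.2404], 0.7)]
```

The crossbar touches the floor exactly 6 mm below the flat, so it is fully seated. Now I release it gently.

```bash
python3 -m crank '[{"rx":0,"ry":0,"rz":0,"x":0,"y":0,"z":0,"grip":14},{"rx":0,"ry":0,"rz":0,"x":0,"y":0,"z":0,"grip":16},{"rx":0,"ry":0,"rz":0,"x":0,"y":0,"z":0,"grip":19},{"rx":0,"ry":0,"rz":0,"x":0,"y":0,"z":0,"grip":24},{"rx":0,"ry":0,"rz":0,"x":0,"y":0,"z":0,"grip":32},{"rx":0,"ry":0,"rz":0,"x":0,"y":0,"z":0,"grip":40},{"rx":0,"ry":0,"rz":0,"x":0,"y":0,"z":0,"grip":45},{"rx":0,"ry":0,"rz":0,"x":0,"y":0,"z":0,"grip":45}]' 20
python3 -m crank '[{"rx":0,"ry":0,"rz":0,"x":0,"y":0,"z":-0.01,"grip":45},{"rx":0,"ry":0,"rz":0,"x":0,"y":0,"z":-0.025,"grip":45},{"rx":0,"ry":0,"rz":0,"x":0,"y":0,"z":-0.05,"grip":45},{"rx":0,"ry":0,"rz":0,"x":0,"y":0,"z":-0.08,"grip":45},{"rx":0,"ry":0,"rz":0,"x":0,"y":0,"z":-0.11,"grip":45},{"rx":0,"ry":0,"rz":0,"x":0.03,"y":0,"z":-0.12,"grip":45},{"rx":0,"ry":0,"rz":0,"x":0.07,"y":0,"z":-0.12,"grip":45},{"rx":0,"ry":0,"rz":0,"x":0.11,"y":0,"z":-0.12,"grip":45}]'
python3 -m crank '[{"rx":0,"ry":0,"rz":0,"x":0.04,"y":0,"z":0,"grip":45},{"rx":0,"ry":0,"rz":0,"x":0.08,"y":0,"z":0,"grip":45},{"rx":0,"ry":0,"rz":0,"x":0.12,"y":0,"z":0,"grip":45},{"rx":0,"ry":0,"rz":0,"x":0.15,"y":0,"z":0,"grip":45},{"rx":0,"ry":0,"rz":0,"x":0.15,"y":0,"z":0,"grip":45},{"rx":0,"ry":0,"rz":0,"x":0.15,"y":0,"z":0,"grip":45}]'
python3 - <<'E'
from h import *
d=snap('top','t8.png');s=snap('scene','s8.png')
for c in ('top','scene'):
    print(c,[(n,r(x['xyz']),round(x['confidence'],2)) for n in ('hub','landing','arm','eye','tab','hanger','comb','cover') for x in ctrl.pinpoint(c,n)[:1]])
a=cv2.resize(s['pixels'][150:270,210:330,::-1],(400,400),interpolation=2);b=cv2.resize(d['pixels'][150:270,310:430,::-1],(400,400),interpolation=2)
cv2.imwrite('pics/c8.png',cv2.hconcat([a,b]))
E
```

```text
time: 25.45
eef_pos: [0.4981, -0.1214, 0.2281]
tool_rot: [-2.191, -2.251, -0.0]
ft_force: [0.0, -0.2, -0.6]
gripper_width: 0.0382
finger_force: 0.0
time: 26.12
eef_pos: [0.4959, -0.0111, 0.3505]
tool_rot: [2.192, 2.246, 0.004]
ft_force: [0.7, 0.9, -0.5]
gripper_width: 0.0383
finger_force: 0.0
time: 26.62
eef_pos: [0.4909, 0.1398, 0.3489]
tool_rot: [2.187, 2.255, 0.001]
ft_force: [0.3, -0.4, -0.2]
gripper_width: 0.0384
finger_force: 0.0
top [('hub', [0.6129, -0.1159, 0.1997], 0.96), ('landing', [0.4794, -0.1253, 0.195], 0.84), ('arm', [0.5352, -0.1198, 0.1897], 0.91), ('eye', [0.4964, -0.12, 0.1878], 0.41), ('tab', [0.4998, -0.1236, 0.2432], 0.54), ('hanger', [0.4984, -0.1163, 0.0519], 0.56), ('comb', [0.5989, -0.0051, -0.0005], 0.6), ('cover', [0.4394, -0.0162, 0.0004], 0.59)]
scene [('hub', [0.6147, -0.1199, 0.2], 0.61), ('landing', [0.4822, -0.1228, 0.1946], 0.64), ('arm', [0.536, -0.1205, 0.1882], 0.69), ('eye', [0.4966, -0.1235, 0.1911], 0.98), ('tab', [0.5001, -0.1166, 0.2382], 0.74), ('hanger', [0.4978, -0.1286, 0.0533], 0.91)]
```

View pics/c8.png

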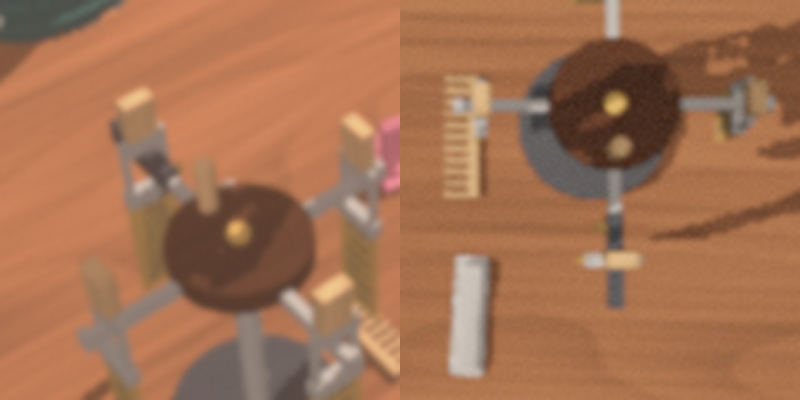

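The final crops show the tab at (137,105) left and (625,260) right, hanging square across the sleeve at the notch. The arm points forward, and the comb and cover are undisturbed. I let it settle and hand in.

```bash
python3 -m crank '[{"rx":0,"ry":0,"rz":0,"x":0,"y":0,"z":0,"grip":45},{"rx":0,"ry":0,"rz":0,"x":0,"y":0,"z":0,"grip":45},{"rx":0,"ry":0,"rz":0,"x":0,"y":0,"z":0,"grip":45},{"rx":0,"ry":0,"rz":0,"x":0,"y":0,"z":0,"grip":45},{"rx":0,"ry":0,"rz":0,"x":0,"y":0,"z":0,"grip":45},{"rx":0,"ry":0,"rz":0,"x":0,"y":0,"z":0,"grip":45},{"rx":0,"ry":0,"rz":0,"x":0,"y":0,"z":0,"grip":45},{"rx":0,"ry":0,"rz":0,"x":0,"y":0,"z":0,"grip":45}]'
python3 - <<'E'
from h import *
s=ctrl.read_camera('scene')['pixels'].astype(int); p=cv2.imread('pics/s8.png')[:,:,::-1].astype(int)
print('change at hanger', np.abs(s-p)[170:240,235:270].mean(), 'bg', np.abs(s-p)[300:380,330:500].mean())
print(ctrl.job_done())
E
```

```text
time: 28.18
eef_pos: [0.4911, 0.1384, 0.3482]
tool_rot: [-2.191, -2.251, -0.0]
ft_force: [0.4, -0.3, -1.1]
gripper_width: 0.0389
finger_force: 0.0
change at hanger 0.4001360544217687 bg 0.404093137254902
the job is handed in; nothing more can be done
None
```

The job is handed in at 28 s: the carousel was turned first, and the reed plate now hangs still and upright, seated in the notch (6.0 mm drop felt), with the arm pointing forward to within about 2°.

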